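# Find the full sugar tin by its weight

### The job

Only one of the three identical sugar tins in the canister rack is still full, and they stay shut: lift each in turn (left, middle, right), hold it a moment to feel its weight, and set it down again in its own well without dropping it before lifting the next (the right one may stay in hand if it is the heaviest). Finish while holding the heaviest tin up in the gripper, upright and still, its bottom at least 10 cm above the rack, with the other two standing in their own wells. Leave the things round the rack as they are.

Things in the scene. Friction and masses are not known exactly. Their poses are not given: they have to be found in the camera images.
- rack: fixed wooden canister rack, 112 mm (x) by 348 mm (y) by 42 mm high: a base board whose top is 10 mm above the worktop and, on brass spacers, an upper board 12 mm thick (30 to 42 mm above the worktop) with three round through wells 67 mm across in a row, 110 mm apart centre to centre. Origin: centre of its underside, on the worktop; y along the row to the left as the robot sees it, x away from the robot.
- well_left (a point): centre of the floor of the rack's left well, 110 mm along the rack's +y from the rack's middle, 10 mm above the worktop; a tin stands here with its origin on this point (2.5 mm of play all round)
- well_middle (a point): centre of the floor of the rack's middle well, at the rack's middle, 10 mm above the worktop; a tin stands here with its origin on this point (2.5 mm of play all round)
- well_right (a point): centre of the floor of the rack's right well, 110 mm along the rack's -y from the rack's middle, 10 mm above the worktop; a tin stands here with its origin on this point (2.5 mm of play all round)
- tin_left: closed round tinplate canister with a press lid, 62 mm across, 96 mm tall, at the start in the rack's left well. Origin: centre of its underside; z up. The three look alike; with contents they weigh 0.16 to 0.57 kg, the heaviest at least 0.2 kg more than either other. Smooth wall to grip from 32 mm up (the rack's top, when seated); the lid's skirt, the top 19 mm, stands out 0.8 mm.
- tin_middle: closed round tinplate canister with a press lid, 62 mm across, 96 mm tall, at the start in the rack's middle well. Origin: centre of its underside; z up. The three look alike; with contents they weigh 0.16 to 0.57 kg, the heaviest at least 0.2 kg more than either other. Smooth wall to grip from 32 mm up (the rack's top, when seated); the lid's skirt, the top 19 mm, stands out 0.8 mm.
- tin_right: closed round tinplate canister with a press lid, 62 mm across, 96 mm tall, at the start in the rack's right well. Origin: centre of its underside; z up. The three look alike; with contents they weigh 0.16 to 0.57 kg, the heaviest at least 0.2 kg more than either other. Smooth wall to grip from 32 mm up (the rack's top, when seated); the lid's skirt, the top 19 mm, stands out 0.8 mm.
- salt_shaker: bystander standing or lying loose near the rack: clear salt shaker with a grey cap, 44 mm across and 90 mm tall; origin at the centre of its underside. To be left alone.
- spice_jar: bystander standing or lying loose near the rack: small clear spice jar with a mustard-brown cap, 42 mm across and 96 mm tall; origin at the centre of its underside. To be left alone.
- lemon: bystander standing or lying loose near the rack: a lemon, 78 x 55 x 56 mm; origin at the centre of its underside. To be left alone.
- pepper_mill: bystander standing or lying loose near the rack: turned dark wood pepper mill, 58 mm across and 150 mm tall; origin at the centre of its underside. To be left alone.
- snack_pack: bystander standing or lying loose near the rack: flat snack bar in a wrapper, 48 x 106 x 18 mm; origin at the centre of its underside. To be left alone.
Not all that is in view belongs to the job. Leave any red look-alike of the tin_left alone. Leave any green look-alike of the tin_right alone.

How it is judged:
By the outcome, as a careful person would: the job done as asked, in the order asked, and still so for the second after the job is handed in, while the arm keeps its last pose, push and grip.
It also fails if it takes over 72 s, if anything falls off the work surface, if the arm or the gripper's body presses on something with over 40 N, if the wrist force passes 120 N, or if a joint passes its speed limit or range.

### The arm

A 7-joint arm with a two-finger parallel gripper is mounted at the origin on a cart in front of the work surface, level with it; the furniture and walls round the work are solid. World frame = base frame: x ahead of the robot, y to its left, z up, the work surface at z = 0. Lengths are in m, angles in rad, forces in N, time in s.
With the tool pointing down it reaches from about 0.35 to 0.9 m from the base axis. Payload 8.1 kg.
Tool frame: the origin (TCP) lies on the centre line of the jaws, within the pads' length; the fingertips stand 19 mm ahead of it and the grasp point (between the pads) is the TCP (arm.tip_reach is the distance from the TCP to the fingertips, in m); z points along the fingers, y is the line along which they close (so a half turn about z gives the same grasp; the last joint's range is limited). The gripper opens to 92 mm and grips with 3 to 60 N. Pads are 19 mm wide; open, the fingers measure 130 mm over their backs; the gripper's body (75 mm by 190 mm) begins 47 mm behind the grasp point.
Start: joints at [-1.21, 0.434, 0.025, 1.573, -0.012, 1.134, -0.075], TCP at [0.28, 0.559, 0.246] pointing down, gripper open.
Joint ranges: [-2.62, 2.62], [-0.44, 2.09], [-1.27, 1.32], [0.08, 2.57], [-1.32, 4.46], [0.12, 2], [-2.74, 2.74]. Speed limits (rad/s): [2.22, 2.22, 3.01, 3.01, 3.14, 3.14, 3.14].

### API

Orientations are given as a rotation vector (axis times angle).
In Python, from cell import arm gives the robot as it stands.
- The arm moves only by the tool arm_command, never from a script. Its argument "targets" is a list that holds one entry, the list of rows, each a list of 6 numbers: the shift along the tool's x, y, z in m, then the turn, a rotation vector about the tool's x, y, z in rad. A call has 1 to 10 rows; each row shifts and turns the commanded pose from where the row before left it, along the tool's axes as they then stand; what a row does not reach is not made up. A row lasts 1/8 s, in which the tool goes at most 62.5 mm and 10.7 degrees, less where a joint would pass 70% of its speed; a pose out of reach is approached as far as the arm can. A call with a gripper value outside its range is refused whole. "jaw" is the finger opening in m, from 0 to 0.0918, set as the call begins (left out, the last holds). The fingers move at their own pace and stop on an object; "newtons" is the grip in N (left out, the last holds). Time passes only in rows, so rows that do not move let the fingers close. It gives the time, the measured TCP pose, the force, the opening and the grip force at its end, in the units of the state.
- arm.observe(): the state, without advancing time (a new reading comes with each control period).
- arm.get_image(name): name is "scene" or "top" or "wrist"; returns a dict with "pixels" (400x640x3 uint8, red, green, blue), "z_map" (400x640 float32, m along the optical axis (not along the pixel's ray), 0 where there is no reading), "fx", "fy", "cx", "cy" (pixels), "xyz" and "rotation" of the camera in the world; the wrist camera has in their place "T_tool_cam" (4x4, takes a point from camera to tool coordinates, whose origin is the TCP and whose axes are the flange's). Camera axes: x right, y down, z forward; pixel columns grow to the right and rows downward; lengths in m; the calibration is good to about 2 mm. A picture is of the moment at which its call begins: read the wrist's pose just before it.
- arm.sign_off(): hands the job in; it is judged then, once.
The state is a dict: "clock": time; "joints": joint angles; "dq": joint speeds; "joint_efforts": joint torques, N m; "position": TCP position; "ee_rot": TCP orientation; "force": force on the tool from outside, world axes, zero at the start; "ft_torque": the same for the moment, N m; "width": opening from 0.0 (shut) to 1.0 (fully open); "gripper_force": force on a finger pad.
Only numpy, scipy, OpenCV 4.12 (cv2) and the standard library are available. Lean on these libraries where they do the work, as an engineer would, in place of code of your own. Each camera call takes 0.05 s, during which the arm holds its last target. There are 200 camera calls.

## Working session

There is one attempt and no reset: what is moved stays moved. The work goes in short steps, Python scripts to look and compute and a tool call to move; the robot and the scene stay as the last step left them, time stands still between calls to the robot, and variables do not carry over. Pictures are saved under pics/ and viewed, at most 10 in all, crops included, and the job is handed in when it is done.

Besides the shell and the picture viewer there is one more tool, called after "Call:" in YAML: its name, and indented under it one key for each argument. arm_command: Moves the arm, as the interface text tells. Its arguments: {"type":"object","properties":{"targets":{"type":"array","items":{"type":"array","items":{"type":"array","items":{"type":"number"}}}},"jaw":{"type":"number"},"newtons":{"type":"number"}},"required":["targets"]}

```bash
ls; mkdir -p pics
python3 - <<'E'
from cell import arm
import cv2,numpy as np
s=arm.observe();print({k:np.round(v,3).tolist() for k,v in s.items()})
for n in("scene","top"):
    i=arm.get_image(n);cv2.imwrite(f"pics/{n}0.png",i["pixels"][...,::-1]);np.savez(f"{n}0.npz",**i)
    print(n,i["xyz"],i["rotation"],i["fx"],i["cx"],i["cy"])
E
```

```text
pics
{'clock': 0.0, 'joints': [-1.21, 0.435, 0.025, 1.574, -0.012, 1.134, -0.075], 'dq': [-0.0, 0.001, -0.001, 0.002, 0.001, -0.001, 0.001], 'joint_efforts': [0.001, -66.784, 0.985, -31.447, -0.061, 0.043, 0.0], 'position': [0.279, 0.559, 0.245], 'ee_rot': [-0.722, -3.057, 0.002], 'force': [-0.555, -0.26, -0.209], 'ft_torque': [0.009, 0.032, 0.025], 'gripper_force': 0.0, 'width': 1.002}
scene [ 0.0766671  -0.89464219  0.65625581] [-2.10114525  0.50967731 -0.27951126] 454.66957659861015 312.9038956308707 202.53953917749533
top [ 0.26370883 -0.05843046  1.27118716] [-2.11454288  2.1151585  -0.21516432] 449.14965167485536 324.2051213256432 194.88291012800002
```

View pics/scene0.png

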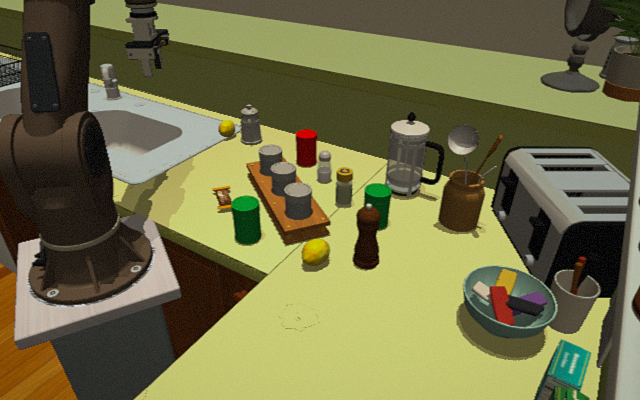

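View pics/top0.png

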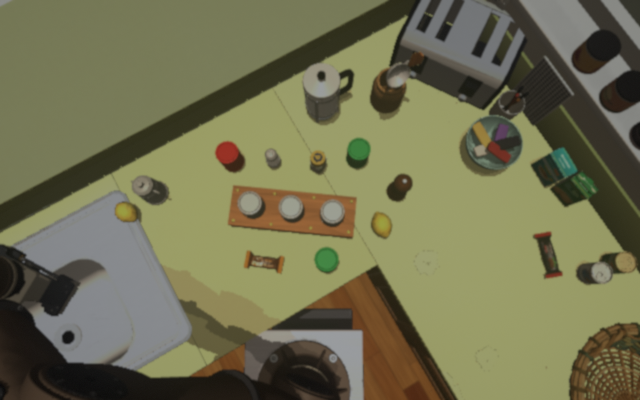

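Top view: the three grey tins stand in the rack at (250,204), (291,208) and (332,212). The possible look-alikes are red (228,153) and green (358,152) and (327,260), all to be left alone. Next I'll measure the tins, the rack and the obstacles.

```bash
cat > h.py <<'E'
import numpy as np,cv2
from scipy.spatial.transform import Rotation as R
def cloud(i):
    v,u=np.mgrid[0:400,0:640];z=i["z_map"]
    p=np.stack([(u-i["cx"])/i["fx"]*z,(v-i["cy"])/i["fy"]*z,z],-1)
    r=np.array(i["rotation"]);r=R.from_rotvec(r) if r.size==3 else R.from_matrix(r)
    return (p.reshape(-1,3)@r.as_matrix().T+i["xyz"]).reshape(400,640,3)
E
python3 - <<'E'
from h import *
i=dict(np.load("top0.npz"));w=cloud(i);np.save("w.npy",w)
for n,u,v in [("L",250,204),("M",291,208),("R",332,212),("red",228,153),("g1",358,152),("g2",327,260),("salt",272,157),("spice",318,159),("lemon",381,224),("mill",401,186),("snack",264,262)]:
    p=w[v-14:v+15,u-14:u+15].reshape(-1,3)
    h=np.median(w[v-2:v+3,u-2:u+3,2]); q=p[abs(p[:,2]-h)<.006]
    c,r=cv2.minEnclosingCircle(q[:,:2].astype(np.float32))
    print(n,"h %.3f"%h,"mean",q[:,:2].mean(0).round(4),"circ",np.round(c,4),round(r,4),len(q))
m=w[...,2];hsv=cv2.cvtColor(i["pixels"],cv2.COLOR_RGB2HSV)
s=np.zeros_like(m,bool);s[175:245,220:365]=True
q=w[s&(m>.036)&(m<.05)];print(q.shape,np.round(np.median(q[:,2]),4))
b=cv2.minAreaRect(q[:,:2].astype(np.float32));print(b)
s2=i["pixels"][170:250,215:370,::-1];cv2.imwrite("pics/crop.png",cv2.resize(s2,None,fx=5,fy=5,interpolation=2))
E
```

```text
L h 0.103 mean [0.4835 0.1392] circ [0.4839 0.1394] 0.0321 442
M h 0.104 mean [0.473  0.0301] circ [0.4735 0.0303] 0.0319 446
R h 0.103 mean [ 0.4611 -0.0801] circ [ 0.4613 -0.0799] 0.0319 448
red h 0.094 mean [0.6253 0.2067] circ [0.6261 0.2079] 0.0329 424
g1 h 0.095 mean [ 0.6349 -0.1533] circ [ 0.635  -0.1534] 0.0324 409
g2 h 0.094 mean [ 0.3364 -0.0642] circ [ 0.3368 -0.0642] 0.0319 470
salt h 0.084 mean [0.6234 0.0885] circ [0.6249 0.0892] 0.0168 97
spice h 0.098 mean [ 0.6103 -0.0413] circ [ 0.6105 -0.0411] 0.0206 179
lemon h 0.055 mean [ 0.4363 -0.2181] circ [ 0.4357 -0.2149] 0.0251 177
mill h 0.136 mean [ 0.5318 -0.2645] circ [ 0.5321 -0.2654] 0.023 190
snack h 0.015 mean [0.3339 0.1077] circ [0.3334 0.1081] 0.0493 335
(3391, 3) 0.0424
((0.4738144874572754, 0.03000091016292572), (0.3487613797187805, 0.11370835453271866), 84.24098205566406)
```

View pics/crop.png

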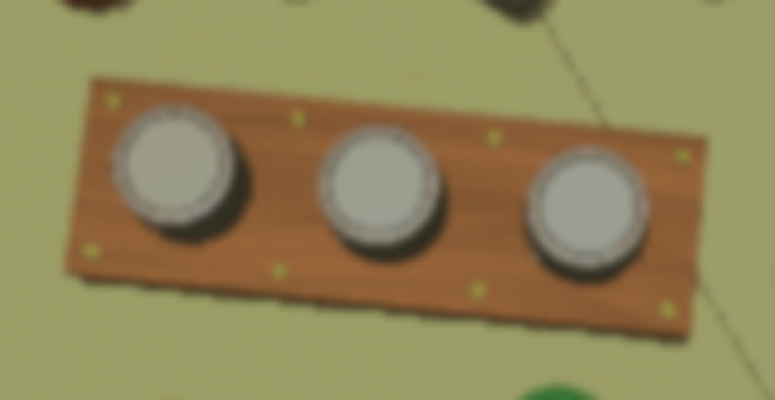

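The crop confirms three identical grey tins in the rack, with row yaw about -5.8°. I'll grip across the row, so tool y runs along rack x and tool x along rack y. First I turn the tool in place.

Call:
arm_command:
  targets:
    - [[0,0,0,0,0,0.173],[0,0,0,0,0,0.173],[0,0,0,0,0,0.173],[0,0,0,0,0,0.173],[0,0,0,0,0,0.173],[0,0,0,0,0,0.173],[0,0,0,0,0,0.17],[0,0,0,0,0,0]]
  jaw: 0.0918
  newtons: 30

```text
clock: 1.1
position: [0.2794, 0.5588, 0.2453]
ee_rot: [2.329, 2.107, -0.001]
force: [0.1, 0.2, -0.4]
width: 0.998
gripper_force: 0.0
```

```bash
cat >> h.py <<'E'
YAW=np.deg2rad(-5.8)
Rt=R.from_matrix(np.array([[-np.sin(YAW),np.cos(YAW),0],[np.cos(YAW),np.sin(YAW),0],[0,0,-1]]).T)
W={"L":(.4839,.1392),"M":(.4730,.0301),"R":(.4613,-.0799)}
def delta(s,p):
    r=R.from_rotvec(s["ee_rot"]); d=np.array(p)-s["position"]
    return r.inv().apply(d).round(4), (r.inv()*Rt).as_rotvec().round(4), Rt.inv().apply(d).round(4)
E
python3 - <<'E'
from h import *
from cell import arm
s=arm.observe();print(s["clock"],s["position"].__repr__(),s["ee_rot"],s["joints"]);print(delta(s,(*W["L"],.2)))
E
```

```text
1.1 array([0.27936039, 0.55881646, 0.24532935]) [ 2.32900204e+00  2.10744583e+00 -9.66981967e-04] [-1.3975626   0.44012926  0.29965212  1.59107783 -0.13896516  1.13225482
 -1.1653815 ]
(array([-0.3971,  0.2453,  0.0457]), array([0.0001, 0.0009, 0.0014]), array([-0.3968,  0.2459,  0.0453]))
```

Call:
arm_command:
  targets:
    - [[-0.044,0.0273,0,0,0,0],[-0.044,0.0273,0,0,0,0],[-0.044,0.0273,0,0,0,0],[-0.044,0.0273,0,0,0,0],[-0.044,0.0273,0,0,0,0],[-0.044,0.0273,0,0,0,0],[-0.044,0.0273,0,0,0,0],[-0.044,0.0273,0,0,0,0],[-0.045,0.027,0,0,0,0],[0,0,0,0,0,0]]

```text
clock: 2.35
position: [0.4852, 0.1346, 0.246]
ee_rot: [2.333, 2.102, -0.0]
force: [0.4, 0.5, 0.3]
width: 0.999
gripper_force: 0.0
```

Run:
```python
from h import *
from cell import arm
s=arm.observe();i=arm.get_image("wrist");print(s["clock"],s["position"],s["joints"]);print(delta(s,(*W["L"],.068)))
T=np.array(i["T_tool_cam"]);r=R.from_rotvec(s["ee_rot"]).as_matrix()
i["rotation"]=r@T[:3,:3];i["xyz"]=r@T[:3,3]+s["position"]
w=cloud(i);cv2.imwrite("pics/wr1.png",i["pixels"][...,::-1]);print(i["xyz"])
for n,c in W.items():
    m=(abs(w[...,2]-.105)<.007)&(np.hypot(w[...,0]-c[0],w[...,1]-c[1])<.045)
    q=w[m]
    if len(q)>50:
        cc,rr=cv2.minEnclosingCircle(q[:,:2].astype(np.float32)); print(n,np.median(q[:,2]).round(4),q[:,:2].mean(0).round(4),np.round(cc,4),round(rr,4),len(q))
```

```text
2.35 [0.48515275 0.13463044 0.24600983] [-0.77220146  0.24285916  0.4876885   1.89340891 -0.12942844  1.03577899
 -0.33468959]
(array([ 0.0046, -0.0019,  0.178 ]), array([ 0.0012,  0.0013, -0.0029]), array([ 0.0044, -0.0017,  0.178 ]))
[0.49439941 0.21818291 0.38461406]
L 0.104 [0.4837 0.144 ] [0.4838 0.1428] 0.032 3521
M 0.1038 [0.4746 0.0493] [0.4737 0.0377] 0.0315 1410
R 0.1019 [ 0.4464 -0.049 ] [ 0.4499 -0.0497] 0.0143 58
```

View pics/wr1.png

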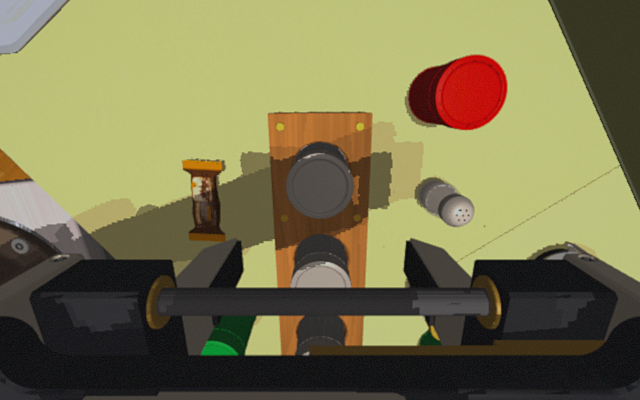

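The wrist view shows the left tin's lid centred between the fingers at about (320,186), with the neighbours clear of the jaws. The wrist and top estimates of x agree, and y differs by about 3 mm along the pad tangent, which doesn't matter much. I descend.

Call:
arm_command:
  targets:
    - [[0.006,-0.0015,0.02,0.001,0.001,-0.003],[0,0,0.03,0,0,0],[0,0,0.03,0,0,0],[0,0,0.03,0,0,0],[0,0,0.025,0,0,0],[0,0,0.02,0,0,0],[0,0,0.013,0,0,0],[0,0,0.009,0,0,0],[0,0,0,0,0,0]]

```text
clock: 3.52
position: [0.4824, 0.1458, 0.0685]
ee_rot: [-2.325, -2.11, 0.001]
force: [0.1, 0.1, -0.9]
width: 1.002
gripper_force: 0.0
```

Run:
```python
from h import *
from cell import arm
s=arm.observe();print(s["clock"],s["position"],s["force"]);print(delta(s,(*W["L"],.068)))
```

```text
3.525 [0.48244445 0.14580157 0.06848736] [ 0.0520047   0.05232791 -0.88520462]
(array([-0.0064,  0.0021,  0.0005]), array([-0.0016, -0.0009,  0.0042]), array([-0.0064,  0.0021,  0.0005]))
```

Call:
arm_command:
  targets:
    - [[-0.005,0.001,0,0,0,0.003],[0,0,0,0,0,0],[0,0,0,0,0,0]]

```text
clock: 3.9
position: [0.4834, 0.1405, 0.0691]
ee_rot: [-2.33, -2.105, -0.001]
force: [0.4, 0.1, 0.8]
width: 0.999
gripper_force: 0.0
```

```bash
cat >> h.py <<'E'
def wrist(arm,name=None):
    s=arm.observe();i=arm.get_image("wrist")
    T=np.array(i["T_tool_cam"]);r=R.from_rotvec(s["ee_rot"]).as_matrix()
    i["rotation"]=r@T[:3,:3];i["xyz"]=r@T[:3,3]+s["position"]
    if name:cv2.imwrite(f"pics/{name}.png",i["pixels"][...,::-1])
    return s,i,cloud(i)
E
python3 - <<'E'
from h import *
from cell import arm
for k in range(2):
    s,i,w=wrist(arm,f"wr2{k}");print(s["clock"],s["position"],delta(s,(*W["L"],.068)))
m=(abs(w[...,2]-.105)<.007)&(np.hypot(w[...,0]-.484,w[...,1]-.141)<.05)
q=w[m];cc,rr=cv2.minEnclosingCircle(q[:,:2].astype(np.float32));print(np.median(q[:,2]),q.mean(0),cc,rr,len(q))
i=arm.get_image("scene");w=cloud(i)
for n,c in W.items():
    m=(abs(w[...,2]-.105)<.005)&(np.hypot(w[...,0]-c[0],w[...,1]-c[1])<.045)
    q=w[m];cc,rr=cv2.minEnclosingCircle(q[:,:2].astype(np.float32));print(n,np.median(q[:,2]),q.mean(0),cc,rr,len(q))
E
```

```text
3.9 [0.48344351 0.14045212 0.06910219] (array([-0.0012,  0.0006,  0.0011]), array([-0.0004, -0.0015,  0.    ]), array([-0.0012,  0.0006,  0.0011]))
3.95 [0.48334705 0.14053752 0.06901212] (array([-0.0013,  0.0007,  0.001 ]), array([-0.0006, -0.0014,  0.0001]), array([-0.0013,  0.0007,  0.001 ]))
0.103956916877149 [0.48334097 0.1495271  0.10407792] (0.4840129017829895, 0.1393440067768097) 0.049648597836494446 11351
L 0.10469896451451383 [0.48006618 0.13126959 0.10450173] (0.4811406433582306, 0.13813555240631104) 0.033032793551683426 188
M 0.10489912427552106 [0.47064767 0.02920803 0.10477195] (0.4720297157764435, 0.030922286212444305) 0.03282522037625313 292
R 0.1047601775000801 [ 0.45783841 -0.08119437  0.10466666] (0.45969799160957336, -0.07777483761310577) 0.0333680734038353 360
```

View pics/wr21.png

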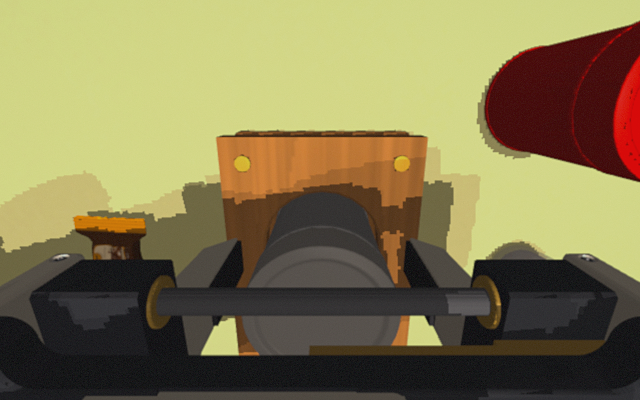

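The fingers straddle the left tin evenly. I close the jaws, then lift straight up.

Call:
arm_command:
  targets:
    - [[0,0,0,0,0,0],[0,0,0,0,0,0],[0,0,0,0,0,0],[0,0,0,0,0,0],[0,0,0,0,0,0],[0,0,0,0,0,0]]
  jaw: 0.05
  newtons: 30

```text
clock: 4.8
position: [0.483, 0.1405, 0.0687]
ee_rot: [-2.33, -2.105, 0.0]
force: [-0.6, -0.2, 0.3]
width: 0.675
gripper_force: 30.0
```

Run:
```python
from h import *
from cell import arm
s=arm.observe();print({k:np.round(s[k],3).tolist() for k in("clock","position","force","ft_torque","joint_efforts","gripper_force","width")})
```

```text
{'clock': 4.8, 'position': [0.483, 0.14, 0.069], 'force': [-0.612, -0.17, 0.29], 'ft_torque': [-0.105, 0.171, -0.001], 'joint_efforts': [0.12, -55.874, 6.055, -19.852, -0.029, -0.267, 0.005], 'gripper_force': 30.0, 'width': 0.675}
```

Call:
arm_command:
  targets:
    - [[0,0,-0.005,0,0,0],[0,0,-0.01,0,0,0],[0,0,-0.015,0,0,0],[0,0,-0.015,0,0,0],[0,0,-0.01,0,0,0],[0,0,-0.005,0,0,0],[0,0,0,0,0,0],[0,0,0,0,0,0],[0,0,0,0,0,0],[0,0,0,0,0,0]]

```text
clock: 6.05
position: [0.4831, 0.1403, 0.1285]
ee_rot: [-2.33, -2.105, 0.001]
force: [1.0, -0.0, -2.0]
width: 0.675
gripper_force: 30.0
```

Call:
arm_command:
  targets:
    - [[0,0,0,0,0,0],[0,0,0,0,0,0],[0,0,0,0,0,0],[0,0,0,0,0,0],[0,0,0,0,0,0],[0,0,0,0,0,0]]

```text
clock: 6.8
position: [0.4832, 0.1404, 0.1287]
ee_rot: [-2.33, -2.105, -0.0]
force: [0.6, -0.1, -2.4]
width: 0.68
gripper_force: 30.0
```

```bash
cat > st.py <<'E'
from h import *
from cell import arm
F=[]
for k in range(4):
    s=arm.observe();F.append([*s["force"],*s["ft_torque"],*s["joint_efforts"]]);arm.get_image("wrist")
print(s["clock"],s["position"],s["gripper_force"],s["width"]);F=np.array(F);print(F.mean(0).round(2),F[:,2])
print({n:delta(s,(*c,.069)) for n,c in W.items()})
E
python3 st.py
```

```text
6.95 [0.48323939 0.14040056 0.12872384] 29.999829372391105 0.67393557516496
[ 1.600e-01  3.000e-02 -2.350e+00 -7.000e-02  4.000e-02 -2.000e-02
  0.000e+00 -5.299e+01  5.710e+00 -2.401e+01 -6.000e-02  2.000e-02
 -0.000e+00] [-2.38388619 -2.18050713 -2.07125112 -2.77042419]
{'L': (array([-0.0012,  0.0008,  0.0597]), array([-0.001 , -0.001 ,  0.0001]), array([-0.0011,  0.0008,  0.0597])), 'M': (array([-0.1108,  0.001 ,  0.0596]), array([-0.001 , -0.001 ,  0.0001]), array([-0.1108,  0.001 ,  0.0597])), 'R': (array([-0.2215,  0.0005,  0.0595]), array([-0.001 , -0.001 ,  0.0001]), array([-0.2214,  0.0004,  0.0597]))}
```

The left tin weighs about 2.35 N (0.24 kg). I set it back down along the same line.

Call:
arm_command:
  targets:
    - [[0,0,0.01,0,0,0],[0,0,0.015,0,0,0],[0,0,0.01,0,0,0],[0,0,0.01,0,0,0],[0,0,0.007,0,0,0],[0,0,0.005,0,0,0],[0,0,0.002,0,0,0],[0,0,0.001,0,0,0],[0,0,0,0,0,0],[0,0,0,0,0,0]]

```text
clock: 8.25
position: [0.4833, 0.1405, 0.0689]
ee_rot: [-2.33, -2.106, -0.001]
force: [-0.2, -0.3, -2.9]
width: 0.676
gripper_force: 30.0
```

Call:
arm_command:
  targets:
    - [[0,0,0.0006,0,0,0],[0,0,0.0004,0,0,0],[0,0,0,0,0,0]]

```text
clock: 8.62
position: [0.4833, 0.1406, 0.0686]
ee_rot: [-2.33, -2.105, -0.002]
force: [-4.6, -1.6, 12.2]
width: 0.676
gripper_force: 30.0
```

Call:
arm_command:
  targets:
    - [[0,0,-0.0005,0,0,0],[0,0,0,0,0,0]]

```text
clock: 8.88
position: [0.4833, 0.1406, 0.0687]
ee_rot: [-2.33, -2.105, -0.001]
force: [-2.5, -0.7, 7.1]
width: 0.673
gripper_force: 30.0
```

Call:
arm_command:
  targets:
    - [[0,0,0,0,0,0],[0,0,0,0,0,0],[0,0,0,0,0,0],[0,0,0,0,0,0],[0,0,0,0,0,0]]
  jaw: 0.0918

```text
clock: 9.5
position: [0.4832, 0.1405, 0.0682]
ee_rot: [-2.33, -2.105, -0.0]
force: [-0.2, 0.0, -0.4]
width: 1.001
gripper_force: 0.0
```

Call:
arm_command:
  targets:
    - [[0,0,-0.01,0,0,0],[0,0,-0.02,0,0,0],[0,0,-0.02,0,0,0],[0,0,-0.03,0,0,0],[-0.02,0,-0.02,0,0,0],[-0.04,0,0,0,0,0],[-0.04,0,0,0,0,0],[-0.01,0.001,0,0,0,0],[0,0,0,0,0,0],[0,0,0,0,0,0]]

```text
clock: 10.75
position: [0.4734, 0.0321, 0.1682]
ee_rot: [-2.328, -2.107, -0.001]
force: [0.2, 1.5, -0.7]
width: 1.003
gripper_force: 0.0
```

```bash
python3 st.py
python3 - <<'E'
from h import *
from cell import arm
for cam in("top","scene"):
  i=arm.get_image(cam);w=cloud(i);cv2.imwrite(f"pics/{cam}3.png",i["pixels"][...,::-1])
  for n,c in W.items():
    m=(abs(w[...,2]-.105)<.006)&(np.hypot(w[...,0]-c[0],w[...,1]-c[1])<.045)
    q=w[m]
    if len(q)>50:
        cc,rr=cv2.minEnclosingCircle(q[:,:2].astype(np.float32));print(cam,n,np.median(q[:,2]),cc,rr,len(q))
E
```

```text
10.9 [0.47324208 0.03187095 0.1680255 ] 0.0 1.0002829177679295
[ 9.000e-02  6.400e-01 -5.500e-01 -8.000e-02  7.000e-02 -1.000e-02
  4.000e-01 -4.515e+01  4.840e+00 -2.518e+01 -3.000e-02  5.000e-02
 -1.000e-02] [-0.74788988 -0.45758694 -0.27529171 -0.72470052]
{'L': (array([1.077e-01, 1.000e-04, 9.910e-02]), array([-0.0012, -0.0011,  0.0019]), array([ 0.1079, -0.0002,  0.099 ])), 'M': (array([-0.0019,  0.0001,  0.099 ]), array([-0.0012, -0.0011,  0.0019]), array([-0.0018, -0.0001,  0.099 ])), 'R': (array([-0.1125, -0.0007,  0.0989]), array([-0.0012, -0.0011,  0.0019]), array([-0.1124, -0.0006,  0.099 ]))}
top R 0.1050659452284104 (0.4614824056625366, -0.07979492843151093) 0.032331619411706924 453
scene L 0.10480510182484692 (0.4829711318016052, 0.13899140059947968) 0.03375798836350441 177
scene M 0.10474346693841474 (0.4693376421928406, 0.0313505157828331) 0.03407750278711319 303
scene R 0.10490205587864021 (0.45873239636421204, -0.07776293158531189) 0.034626882523298264 369
```

The left tin is seated again at the same lid height. On to the middle tin.

Call:
arm_command:
  targets:
    - [[-0.001,0,0.02,0,0,0.002],[0,0,0.02,0,0,0],[0,0,0.02,0,0,0],[0,0,0.017,0,0,0],[0,0,0.013,0,0,0],[0,0,0.009,0,0,0],[0,0,0,0,0,0],[0,0,0,0,0,0]]

```text
clock: 12.05
position: [0.4733, 0.0299, 0.0695]
ee_rot: [-2.332, -2.103, -0.001]
force: [0.9, -0.5, -0.5]
width: 1.001
gripper_force: 0.0
```

Call:
arm_command:
  targets:
    - [[0,0,0,0,0,0],[0,0,0,0,0,0],[0,0,0,0,0,0],[0,0,0,0,0,0],[0,0,0,0,0,0],[0,0,0,0,0,0]]
  jaw: 0.05

```text
clock: 12.8
position: [0.4722, 0.03, 0.0691]
ee_rot: [-2.331, -2.102, 0.001]
force: [-3.7, 0.3, 5.4]
width: 0.674
gripper_force: 30.0
```

Call:
arm_command:
  targets:
    - [[0,-0.001,0,0,0,0],[0,0,0,0,0,0],[0,0,0,0,0,0]]

```text
clock: 13.18
position: [0.4721, 0.03, 0.0691]
ee_rot: [-2.332, -2.103, -0.0]
force: [-0.2, -0.1, 0.6]
width: 0.669
gripper_force: 30.0
```

Call:
arm_command:
  targets:
    - [[0,0,-0.005,0,0,0],[0,0,-0.01,0,0,0],[0,0,-0.015,0,0,0],[0,0,-0.015,0,0,0],[0,0,-0.01,0,0,0],[0,0,-0.005,0,0,0],[0,0,0,0,0,0],[0,0,0,0,0,0],[0,0,0,0,0,0],[0,0,0,0,0,0]]

```text
clock: 14.42
position: [0.4718, 0.0299, 0.1288]
ee_rot: [-2.332, -2.103, 0.001]
force: [0.1, 0.1, -5.2]
width: 0.668
gripper_force: 30.0
```

Call:
arm_command:
  targets:
    - [[0,0,0,0,0,0],[0,0,0,0,0,0],[0,0,0,0,0,0],[0,0,0,0,0,0],[0,0,0,0,0,0],[0,0,0,0,0,0]]

```text
clock: 15.18
position: [0.472, 0.03, 0.1291]
ee_rot: [-2.332, -2.103, -0.0]
force: [-0.4, 1.0, -4.8]
width: 0.673
gripper_force: 30.0
```

```bash
python3 st.py
```

```text
15.325 [0.47203621 0.02996434 0.12912551] 29.998953379690647 0.6732422475704728
[  0.48   0.49  -5.54  -0.1    0.08  -0.    -0.   -49.72   5.56 -24.17
  -0.06   0.05  -0.  ] [-4.80653764 -5.42528959 -5.41453576 -6.51818556]
{'L': (array([0.1098, 0.0006, 0.0602]), array([-0.001 , -0.001 , -0.0018]), array([0.1099, 0.0008, 0.0601])), 'M': (array([0.0002, 0.001 , 0.0601]), array([-0.001 , -0.001 , -0.0018]), array([0.0002, 0.0009, 0.0601])), 'R': (array([-0.1104,  0.0007,  0.06  ]), array([-0.001 , -0.001 , -0.0018]), array([-0.1104,  0.0004,  0.0601]))}
```

The middle tin weighs about 5.5 N (0.56 kg), so it is the likely heaviest. I set it down, then lift the right one as asked.

Call:
arm_command:
  targets:
    - [[0,0,0.01,0,0,0],[0,0,0.015,0,0,0],[0,0,0.01,0,0,0],[0,0,0.01,0,0,0],[0,0,0.007,0,0,0],[0,0,0.005,0,0,0],[0,0,0.002,0,0,0],[0,0,0.001,0,0,0],[0,0,0,0,0,0],[0,0,0,0,0,0]]

```text
clock: 16.62
position: [0.4721, 0.0301, 0.0693]
ee_rot: [-2.332, -2.103, -0.001]
force: [-0.2, 0.9, -5.5]
width: 0.672
gripper_force: 30.0
```

Call:
arm_command:
  targets:
    - [[0,0,0.0004,0,0,0],[0,0,0.0003,0,0,0],[0,0,0,0,0,0]]

```text
clock: 17.0
position: [0.4721, 0.0301, 0.0691]
ee_rot: [-2.332, -2.103, -0.001]
force: [-2.8, 0.3, 7.3]
width: 0.677
gripper_force: 30.0
```

Supported by the floor, so I release and move over the right tin.

Call:
arm_command:
  targets:
    - [[0,0,0,0,0,0],[0,0,0,0,0,0],[0,0,0,0,0,0],[0,0,0,0,0,0],[0,0,0,0,0,0]]
  jaw: 0.0918

```text
clock: 17.62
position: [0.472, 0.03, 0.0684]
ee_rot: [-2.332, -2.103, -0.0]
force: [0.3, -0.2, 0.3]
width: 0.997
gripper_force: 0.0
```

Call:
arm_command:
  targets:
    - [[0,0,-0.01,0,0,0],[0,0,-0.02,0,0,0],[0,0,-0.02,0,0,0],[0,0,-0.03,0,0,0],[-0.02,0,-0.02,0,0,0],[-0.04,0,0,0,0,0],[-0.04,0,0,0,0,0],[-0.01,0,0,0,0,0],[0,0,0,0,0,0],[0,0,0,0,0,0]]

```text
clock: 18.88
position: [0.461, -0.0782, 0.1684]
ee_rot: [-2.33, -2.105, -0.001]
force: [-0.1, -0.1, 0.2]
width: 1.002
gripper_force: 0.0
```

```bash
python3 st.py
```

```text
19.025 [ 0.46089448 -0.07842678  0.16824371] 0.0 0.9975306391356697
[ 2.000e-02  1.500e-01 -2.500e-01 -9.000e-02  4.000e-02  1.000e-02
  4.000e-01 -4.354e+01  5.040e+00 -2.504e+01 -2.000e-02  6.000e-02
 -1.000e-02] [ 0.19008389 -0.47199951 -0.60586622 -0.13015017]
{'L': (array([0.2187, 0.001 , 0.0995]), array([-0.0012, -0.0012, -0.0001]), array([0.2188, 0.0009, 0.0992])), 'M': (array([0.1091, 0.0012, 0.0994]), array([-0.0012, -0.0012, -0.0001]), array([0.1092, 0.0011, 0.0992])), 'R': (array([-0.0015,  0.0007,  0.0992]), array([-0.0012, -0.0012, -0.0001]), array([-0.0014,  0.0006,  0.0992]))}
```

Call:
arm_command:
  targets:
    - [[-0.0005,0,0.02,0,0,0],[0,0,0.02,0,0,0],[0,0,0.02,0,0,0],[0,0,0.017,0,0,0],[0,0,0.013,0,0,0],[0,0,0.009,0,0,0],[0,0,0,0,0,0],[0,0,0,0,0,0]]

```text
clock: 20.08
position: [0.4609, -0.0799, 0.0697]
ee_rot: [-2.332, -2.103, -0.001]
force: [0.1, 0.6, -0.2]
width: 0.999
gripper_force: 0.0
```

Call:
arm_command:
  targets:
    - [[0,0,0,0,0,0],[0,0,0,0,0,0],[0,0,0,0,0,0],[0,0,0,0,0,0],[0,0,0,0,0,0],[0,0,0,0,0,0]]
  jaw: 0.05

```text
clock: 20.82
position: [0.4606, -0.0798, 0.0693]
ee_rot: [-2.332, -2.103, -0.0]
force: [-1.4, 1.4, 3.4]
width: 0.66
gripper_force: 29.8
```

Call:
arm_command:
  targets:
    - [[0,0,-0.005,0,0,0],[0,0,-0.01,0,0,0],[0,0,-0.015,0,0,0],[0,0,-0.015,0,0,0],[0,0,-0.01,0,0,0],[0,0,-0.005,0,0,0],[0,0,0,0,0,0],[0,0,0,0,0,0],[0,0,0,0,0,0],[0,0,0,0,0,0]]

```text
clock: 22.08
position: [0.4605, -0.08, 0.129]
ee_rot: [-2.332, -2.103, 0.001]
force: [0.1, -0.6, -0.7]
width: 0.659
gripper_force: 29.9
```

Call:
arm_command:
  targets:
    - [[0,0,0,0,0,0],[0,0,0,0,0,0],[0,0,0,0,0,0],[0,0,0,0,0,0],[0,0,0,0,0,0],[0,0,0,0,0,0]]

```text
clock: 22.82
position: [0.4607, -0.0799, 0.1293]
ee_rot: [-2.332, -2.103, -0.0]
force: [0.2, 0.1, -1.5]
width: 0.657
gripper_force: 29.9
```

```bash
python3 st.py
```

```text
22.975 [ 0.46066579 -0.07997229  0.12930818] 29.851797809824347 0.6600416615468608
[ 9.000e-02  8.000e-02 -1.770e+00 -1.200e-01  5.000e-02  1.000e-02
  0.000e+00 -4.691e+01  5.630e+00 -2.292e+01 -4.000e-02  7.000e-02
  0.000e+00] [-1.47710781 -1.55416955 -2.19199524 -1.85039984]
{'L': (array([0.2203, 0.0006, 0.0605]), array([-0.001 , -0.001 , -0.0019]), array([0.2204, 0.001 , 0.0603])), 'M': (array([0.1107, 0.001 , 0.0604]), array([-0.001 , -0.001 , -0.0019]), array([0.1108, 0.0011, 0.0603])), 'R': (array([0.0001, 0.0007, 0.0603]), array([-0.001 , -0.001 , -0.0019]), array([0.0001, 0.0006, 0.0603]))}
```

The right tin is light (about 1.8 N), so the middle one is the full tin. The jaw opening is 1.4 mm smaller than before, so I'll look before lowering.

Run:
```python
from h import *
from cell import arm
i=arm.get_image("scene");cv2.imwrite("pics/sc4.png",cv2.resize(i["pixels"][110:270,220:420,::-1],None,fx=3.7,fy=3.7,interpolation=2))
```

```text
(no output)
```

View pics/sc4.png

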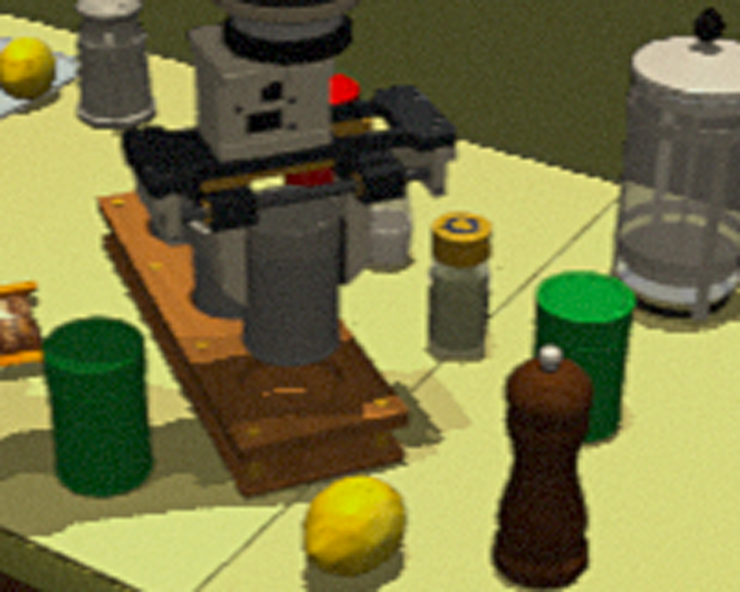

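The right tin hangs clear of the rack at crop pixel (290,290) and looks upright. I'll check its axis numerically.

Run:
```python
from h import *
from cell import arm
from scipy.optimize import least_squares
i=arm.get_image("scene");w=cloud(i)
for a,b in((.075,.09),(.09,.105),(.105,.12),(.12,.135)):
    q=w[(w[...,2]>a)&(w[...,2]<b)&(abs(w[...,0]-.46)<.034)&(w[...,1]<-.088)&(w[...,1]>-.13)]
    r=least_squares(lambda p:np.hypot(q[:,0]-p[0],q[:,1]-p[1])-.031,[.46,-.08],loss="soft_l1",f_scale=.002)
    print(a,len(q),r.x.round(4),np.abs(r.fun).mean().round(4))
```

```text
0.075 124 [ 0.4606 -0.0776] 0.0011
0.09 120 [ 0.4609 -0.0775] 0.0011
0.105 133 [ 0.4616 -0.0773] 0.0012
0.12 143 [ 0.462  -0.0775] 0.0014
```

The axis is centred and essentially upright. I lower it.

Call:
arm_command:
  targets:
    - [[0,0,0.01,0,0,0],[0,0,0.015,0,0,0],[0,0,0.01,0,0,0],[0,0,0.01,0,0,0],[0,0,0.007,0,0,0],[0,0,0.005,0,0,0],[0,0,0.002,0,0,0],[0,0,0,0,0,0],[0,0,0,0,0,0]]

```text
clock: 24.25
position: [0.4608, -0.0799, 0.0705]
ee_rot: [-2.332, -2.103, -0.001]
force: [-1.1, 0.6, -1.6]
width: 0.66
gripper_force: 29.9
```

Call:
arm_command:
  targets:
    - [[0,0,0.0005,0,0,0],[0,0,0.0004,0,0,0],[0,0,0,0,0,0]]

```text
clock: 24.62
position: [0.4606, -0.0799, 0.0694]
ee_rot: [-2.332, -2.103, -0.0]
force: [0.7, -0.3, -2.1]
width: 0.661
gripper_force: 29.9
```

Call:
arm_command:
  targets:
    - [[0,0,0.0004,0,0,0],[0,0,0.0002,0,0,0],[0,0,0,0,0,0]]

```text
clock: 25.0
position: [0.4606, -0.0799, 0.0693]
ee_rot: [-2.332, -2.103, -0.001]
force: [-2.9, 1.0, 9.4]
width: 0.662
gripper_force: 29.9
```

Supported at the original height. I release and go back above the middle tin.

Call:
arm_command:
  targets:
    - [[0,0,0,0,0,0],[0,0,0,0,0,0],[0,0,0,0,0,0],[0,0,0,0,0,0],[0,0,0,0,0,0]]
  jaw: 0.0918

```text
clock: 25.62
position: [0.4606, -0.0799, 0.0688]
ee_rot: [-2.332, -2.103, -0.0]
force: [0.7, -0.0, -0.4]
width: 0.996
gripper_force: 0.0
```

Call:
arm_command:
  targets:
    - [[0,0,-0.01,0,0,0],[0,0,-0.02,0,0,0],[0,0,-0.02,0,0,0],[0,0,-0.03,0,0,0],[0.02,0,-0.02,0,0,0],[0.04,0,0,0,0,0],[0.04,0,0,0,0,0],[0.01,0,0,0,0,0],[0,0,0,0,0,0],[0,0,0,0,0,0]]

```text
clock: 26.88
position: [0.4719, 0.028, 0.1691]
ee_rot: [-2.334, -2.101, 0.0]
force: [-0.0, 0.1, -0.8]
width: 1.001
gripper_force: 0.0
```

```bash
python3 st.py;python3 - <<'E'
from h import *
from cell import arm
i=arm.get_image("scene");w=cloud(i)
for n,c in W.items():
    m=(abs(w[...,2]-.105)<.006)&(np.hypot(w[...,0]-c[0],w[...,1]-c[1])<.045)
    q=w[m];cc,rr=cv2.minEnclosingCircle(q[:,:2].astype(np.float32));print(n,np.median(q[:,2]),cc,rr,len(q))
E
```

```text
27.025 [0.47193824 0.02827809 0.16897991] 0.0 1.0040246594319218
[ 3.200e-01 -1.800e-01 -2.700e-01 -9.000e-02  7.000e-02 -1.000e-02
 -4.300e-01 -4.424e+01  4.650e+00 -2.526e+01 -7.000e-02  5.000e-02
  0.000e+00] [-0.80606036 -0.6228092  -0.22607383  0.57868599]
{'L': (array([0.1115, 0.0004, 0.1001]), array([-0.001 , -0.0008, -0.0038]), array([0.1116, 0.0007, 0.1   ])), 'M': (array([0.0018, 0.001 , 0.1   ]), array([-0.001 , -0.0008, -0.0038]), array([0.0019, 0.0009, 0.1   ])), 'R': (array([-0.1088,  0.0009,  0.0999]), array([-0.001 , -0.0008, -0.0038]), array([-0.1087,  0.0003,  0.1   ]))}
L 0.10484891160925602 (0.4845718443393707, 0.14022618532180786) 0.03420142084360123 173
M 0.10485169736505207 (0.4710788428783417, 0.030735747888684273) 0.03318119794130325 297
R 0.1048103745786309 (0.4587744474411011, -0.0782242938876152) 0.03407878801226616 368
```

All three tins are seated. I grasp the middle one again.

Call:
arm_command:
  targets:
    - [[0.0005,0,0.02,0,0,-0.003],[0,0,0.02,0,0,0],[0,0,0.02,0,0,0],[0,0,0.017,0,0,0],[0,0,0.013,0,0,0],[0,0,0.009,0,0,0],[0,0,0,0,0,0],[0,0,0,0,0,0]]

```text
clock: 28.12
position: [0.4723, 0.03, 0.0703]
ee_rot: [-2.329, -2.107, -0.001]
force: [-0.5, 0.1, 0.0]
width: 0.998
gripper_force: 0.0
```

Call:
arm_command:
  targets:
    - [[0,0,0,0,0,0],[0,0,0,0,0,0],[0,0,0,0,0,0],[0,0,0,0,0,0],[0,0,0,0,0,0],[0,0,0,0,0,0]]
  jaw: 0.05
  newtons: 35

```text
clock: 28.88
position: [0.4721, 0.0301, 0.07]
ee_rot: [-2.329, -2.107, -0.0]
force: [-0.6, 0.3, 3.0]
width: 0.672
gripper_force: 35.0
```

Call:
arm_command:
  targets:
    - [[0,0,-0.005,0,0,0],[0,0,-0.01,0,0,0],[0,0,-0.02,0,0,0],[0,0,-0.025,0,0,0],[0,0,-0.03,0,0,0],[0,0,-0.03,0,0,0],[0,0,-0.025,0,0,0],[0,0,-0.015,0,0,0],[0,0,-0.005,0,0,0],[0,0,0,0,0,0]]

```text
clock: 30.12
position: [0.4718, 0.0299, 0.2345]
ee_rot: [-2.328, -2.107, 0.001]
force: [-0.5, -0.2, -6.0]
width: 0.671
gripper_force: 35.0
```

Call:
arm_command:
  targets:
    - [[0,0,0,0,0,0],[0,0,0,0,0,0],[0,0,0,0,0,0],[0,0,0,0,0,0],[0,0,0,0,0,0],[0,0,0,0,0,0],[0,0,0,0,0,0],[0,0,0,0,0,0]]

```text
clock: 31.12
position: [0.4721, 0.0298, 0.2349]
ee_rot: [-2.329, -2.107, -0.0]
force: [-0.3, 0.1, -5.7]
width: 0.673
gripper_force: 35.0
```

```bash
python3 st.py | head -3;python3 - <<'E'
from h import *
from cell import arm
i=arm.get_image("scene");cv2.imwrite("pics/sc5.png",i["pixels"][...,::-1])
E
```

```text
31.275 [0.47215342 0.02985392 0.23491518] 34.99916609376669 0.6747420523651525
[-2.100e-01 -6.000e-02 -5.660e+00 -1.000e-01  6.000e-02 -0.000e+00
  0.000e+00 -4.215e+01  3.950e+00 -3.080e+01 -8.000e-02  3.000e-02
```

View pics/sc5.png

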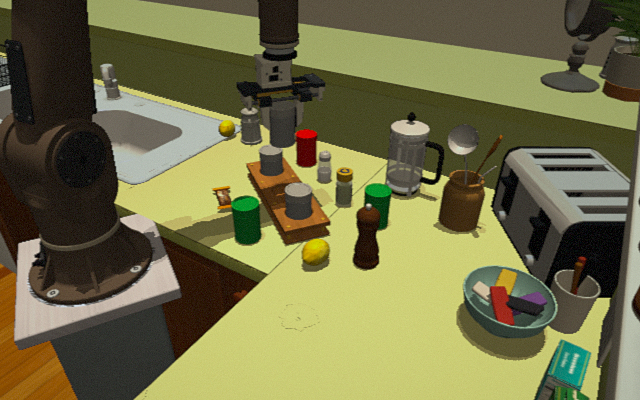

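The middle tin is held upright at (282,125). The left tin (271,160) and right tin (298,200) stand in their wells, and everything round the rack is where it was.

```bash
python3 -c "
from cell import arm
print(arm.sign_off())"
```

```text
the job is handed in; nothing more can be done
None
```

The job is handed in at about 31 s: the middle tin is the full one (about 0.57 kg, against 0.24 kg left and 0.18 kg right) and is held upright about 13 cm above the rack, with the other two back in their own wells.

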